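# Set the moisture meter to the pearwood group and take a reading

## Task

The pearwood wedge is already lying on the moisture meter's sensing plate. With a fingertip, gently push the tab of the species dial round until it clicks in at the three-dot mark, then press the read key right down and let it come up again. Do not grip or pick up anything: leave the wedge on its plate and the other things on the counter where they are.

Things in the scene. Friction and masses are not known exactly. Their poses are not given: they have to be found in the camera images.
- meter_top (a point): Centre of the flat top face of the moisture meter, a grey box fixed to the counter: 170 mm deep (its x, away from the robot), 304 mm wide (its y, to the left) and 48 mm high, so this face is 48 mm above the counter. Axes: the meter's. Yaw up to 0.35 rad either way. Dial in its right half, sensing plate front left, glazed gauge back left (60 mm high), read key at the front between dial and plate.
- dial_axis (a point): Centre of the species dial, on its axis at the level of the meter's top face; at (0, -70, 0) mm from meter_top in the meter's axes. The dial is a black knurled disc 54 mm across and 15 mm high with an aluminium cap. It turns endlessly both ways about the vertical, with five click positions 72 degrees apart. This point's own axes turn with the dial.
- tab (a point): Outer end of the dial's thumb tab, 50 mm from the axis, 14 mm above the top face. The tab is a black upright fin, 8 mm thick, reaching radially from 18 to 50 mm from the axis and from 3 to 26 mm above the top face, with a white line on its crest. From 27 to 50 mm radius nothing but the bare flat top face is near it. At the start it stands at any other mark, now and then in between.
- three_dot_mark (a point): Where the tab's outer end (tab) stands when the dial is clicked in at three dots, 50 mm from the axis. A pale ring, 53 to 72 mm from the axis, bears five marks of one to five black dots: three dots on the dial's far side (the meter's +x, a row of dots across the radius just beyond this point), and seen from above they run clockwise one, two, three, four, five.
- dial (a joint): Angle of the dial, rad, counter-clockwise from above positive. 0 or any whole turn (6.283) is three dots; two dots +1.257, one +2.513, five +3.770, four +5.027. Pushing the tab sideways near its end takes 2 to 4 N. Once past half-way (0.63 rad) to the next position a spring carries it on into that position, where it stays when let go.
- read_key_top (a point): Centre of the top of the round black read key, 24 mm across, in a dark steel bush 40 mm across; at (-50, +26) mm from meter_top in the meter's axes. Its top stands 21 mm above the meter's top face when up. It goes straight down.
- read_key (a joint): Travel of the read key in m: 0 up, 0.005 right down. A spring of about 5 N at the bottom; it comes up by itself. The needle in the meter's glazed gauge swings over as it goes down.
- wedge_mid (a point): Middle of the loose pearwood wedge, 90 by 36 mm, 23 mm thick at one end and 7 mm at the other, lying flat on the sensing plate in the front left part of the meter (top of the plate 51 mm above the counter). To be left alone.
- granite_mid (a point): Middle of the polished dark granite weight, 80 x 60 x 45 mm, 0.6 kg, on the counter to the left of the meter. To be left alone.
- burnisher_mid (a point): Middle of the flat bone burnisher, 170 x 20 x 8 mm, lying on the counter along the front of the meter. To be left alone.
- tin_mid (a point): Middle of the round open tin of brass escutcheon pins, 72 mm across and 26 mm high, on the counter to the right of the meter. To be left alone.
- tape_mid (a point): Middle of the roll of brown veneer tape lying flat, 84 mm across and 24 mm high, on the counter. To be left alone.
- knife_mid (a point): Middle of the handle of the marquetry knife lying on the counter, 150 mm long, wooden handle 16 mm thick. To be left alone.

How it is judged:
On the way, in this order (a step that is already met when the one before it is completed fails the run):
1. the tab has been pushed round and stands clicked in at the three-dot mark (horizontal distance between tab and three_dot_mark below 0.006 m), for 0.3 s.
2. the read key is pressed right down (value of joint read_key above 0.0042 m), for 0.1 s.
At the end, for the whole second after the job is handed in: The tab's end stands within 6 mm of the three-dot position, the read key is up again (within 1 mm) after having been pressed to at least 4.2 of its 5 mm with the dial at three dots, the wedge lies within 8 mm and every other loose thing within 15 mm of where it was (horizontal distance between tab and three_dot_mark below 0.006 m and value of joint read_key below 0.001 m and distance of wedge_mid from where it was at the start of the episode below 0.008 m and distance of each of granite_mid, burnisher_mid, tin_mid, tape_mid, knife_mid from where it was at the start of the episode below 0.015 m); the robot touches nothing.
It fails at once if the read key is pressed while the dial does not stand at three dots (value of joint read_key above 0.003 m and horizontal distance between tab and three_dot_mark above 0.01 m).
It fails at once if the dial is pinched or forced instead of pushed gently: more than 30 N between the fingers and the dial (contact force between the fingers and dial above 30 N).
It fails at once if the pearwood wedge is lifted or shoved by more than 8 mm (distance of wedge_mid from where it was at the start of the episode above 0.008 m).
It fails at once if another loose thing is lifted or shoved by more than 15 mm (distance of any of granite_mid, burnisher_mid, tin_mid, tape_mid, knife_mid from where it was at the start of the episode above 0.015 m).
It also fails if it takes over 61 s, if anything falls off the work surface, if the arm or the gripper's body presses on something with over 40 N, if the wrist force passes 120 N, or if a joint passes its speed limit or range.

## Robot

A 6-joint arm with a two-finger parallel gripper is mounted at the origin on the work surface. World frame = base frame: x ahead of the robot, y to its left, z up, the work surface at z = 0. Lengths are in m, angles in rad, forces in N, time in s.
With the tool pointing down it reaches from about 0.4 to 0.825 m from the base axis. Payload 7 kg.
Tool frame: the origin (TCP) lies midway between the tips of the shut fingers; the grasp point (between the pads) lies 19 mm behind it; y points along the fingers, z is the direction in which the jaws open and shut, and the axes are right-handed (so a half turn about y gives the same grasp; the last joint's range is limited). The gripper opens to 88 mm and grips with 3 to 60 N. Pads are 19 mm wide; open, the fingers measure 130 mm over their backs; the gripper's body (78 mm by 193 mm) begins 47 mm behind the grasp point.
Start: joints at [-0.89, 0.359, 0.012, 0, -1.224, -0.288], TCP at [0.258, -0.624, 0.227] pointing down, gripper open.
Joint ranges: [-3.07, 3.07], [-1.43, 2.12], [-1.02, 1.25], [-3.03, 1.67], [-3.05, -0], [-3.03, 3.03]. Speed limits (rad/s): [2.39, 2.39, 3.01, 3.14, 3.14, 3.14].

## Interface

Orientations are given as [roll, pitch, yaw] about the fixed x, y, z axes, in that order (R = Rz(yaw) Ry(pitch) Rx(roll)).
In Python, from station import arm gives the robot as it stands.
- The arm moves only by the tool move_arm, never from a script. Its argument "deltas" is a list of rows, each an object with "dp": the shift along the tool's x, y, z in mm, a list of three; "rotation": the turn, a rotation vector about the tool's x, y, z in degrees, a list of three. A call has 1 to 5 rows; each row shifts and turns the pose as measured when the row begins, along the tool's axes as they then stand; what a row does not reach is not made up. A row lasts 1/12 s, in which the tool goes at most 41.7 mm and 7.16 degrees, less where a joint would pass 70% of its speed; a pose out of reach is approached as far as the arm can. A call is refused whole if a number of a shift passes 41.7 or a number of a turn 7.16, either way. A call with a gripper value outside its range is refused whole. "jaw" is the closure in counts, from 0 (fully open) to 255 (shut), set as the call begins (left out, the last holds). The fingers move at their own pace and stop on an object; "squeeze" is the grip in N (left out, the last holds). Time passes only in rows, so rows that do not move let the fingers close. It gives the time, the measured TCP pose, the force and the opening at its end, in the units of the state.
- arm.get_state(): the state, without advancing time (a new reading comes with each control period).
- arm.grab_frame(name): name is "scene" or "side" or "wrist"; returns a dict with "pixels" (420x560x3 uint8, red, green, blue), "z_map" (420x560 float32, m along the optical axis (not along the pixel's ray), 0 where there is no reading), "fx", "fy", "cx", "cy" (pixels), "cam_to_world" (4x4, takes a point from camera to world coordinates); the wrist camera has in their place "mount" (4x4, takes a point from camera to tool coordinates, whose origin is the TCP and whose axes are the tool frame's). Camera axes: x right, y down, z forward; pixel columns grow to the right and rows downward; lengths in m; the calibration is good to about 2 mm. The wrist camera is an equidistant fisheye: a pixel r from the principal point sees the ray r / f radians off the axis. A picture is of the moment at which its call begins: read the wrist's pose just before it.
- arm.job_done(): hands the job in, once; it reports no verdict.
The state is a dict: "t": time; "q": joint angles; "qd": joint speeds; "joint_efforts": joint torques, N m; "eef_pos": TCP position; "ee_rot": TCP orientation; "force": force on the tool from outside, world axes, zero at the start; "moment": the same for the moment, N m; "width": finger opening in m.
Only numpy, scipy, OpenCV 4.12 (cv2) and the standard library are available. Lean on these libraries where they do the work, as an engineer would, in place of code of your own. Each camera call takes 0.05 s, during which the arm holds its last target.

## Working session

There is one attempt and no reset: what is moved stays moved. The work goes in short steps, Python scripts to look and compute and a tool call to move; the robot and the scene stay as the last step left them, time stands still between calls to the robot, and variables do not carry over. Pictures are saved under pics/ and viewed, and the job is handed in when it is done.

Besides the shell and the picture viewer there is one more tool, called after "Emit:" as name(argument=value, ...), one argument or row to a line, values as JSON. move_arm: Moves the arm, as the interface text tells. Its arguments: {"type":"object","properties":{"deltas":{"type":"array","items":{"type":"object","properties":{"dp":{"type":"array","items":{"type":"number"}},"rotation":{"type":"array","items":{"type":"number"}}}}},"jaw":{"type":"number"},"squeeze":{"type":"number"}},"required":["deltas"]}

```bash
mkdir -p pics; ls; python3 - <<'E'
from station import arm
import cv2,numpy as np,pickle
s=arm.get_state();print({k:np.round(v,4) for k,v in s.items()})
for n in("scene","side","wrist"):
    f=arm.grab_frame(n);cv2.imwrite(f"pics/{n}0.png",f["pixels"][:,:,::-1]);pickle.dump(f,open(f"{n}0.pkl","wb"))
    print(n,{k:(np.round(v,3) if k not in("pixels","z_map") else v.shape) for k,v in f.items()})
E
```

```text
pics
{'t': np.float64(0.0), 'q': array([-8.8990e-01,  3.5940e-01,  1.1000e-02, -4.0000e-04, -1.2241e+00,
       -2.8810e-01]), 'qd': array([ 0.0001, -0.0022,  0.0009, -0.0004,  0.0003, -0.0001]), 'joint_efforts': array([-5.00000e-04, -5.82711e+01,  2.93052e+01,  6.99720e+00,
        6.90000e-03, -2.00000e-04]), 'eef_pos': array([ 0.2582, -0.6231,  0.2256]), 'ee_rot': array([-1.5691e+00,  1.0000e-04,  3.9270e-01]), 'force': array([-0.3528,  0.0099, -0.4168]), 'moment': array([-0.0042,  0.0054,  0.0002]), 'width': np.float64(0.0873)}
scene {'pixels': (420, 560, 3), 'z_map': (420, 560), 'fx': np.float64(421.971), 'fy': np.float64(421.971), 'cx': np.float64(279.772), 'cy': np.float64(214.778), 'cam_to_world': array([[ 0.888,  0.379, -0.26 ,  0.823],
       [ 0.459, -0.742,  0.488, -0.569],
       [-0.008, -0.553, -0.833,  1.08 ],
       [ 0.   ,  0.   ,  0.   ,  1.   ]])}
side {'pixels': (420, 560, 3), 'z_map': (420, 560), 'fx': np.float64(378.917), 'fy': np.float64(378.917), 'cx': np.float64(277.135), 'cy': np.float64(206.533), 'cam_to_world': array([[-0.957, -0.193,  0.219,  0.263],
       [-0.291,  0.651, -0.701,  0.835],
       [-0.007, -0.734, -0.679,  0.859],
       [ 0.   ,  0.   ,  0.   ,  1.   ]])}
wrist {'pixels': (420, 560, 3), 'z_map': (420, 560), 'fx': np.float64(325.192), 'fy': np.float64(325.192), 'cx': np.float64(282.366), 'cy': np.float64(210.874), 'mount': array([[-0.   ,  0.953,  0.302, -0.082],
       [ 0.   , -0.302,  0.953, -0.158],
       [ 1.   ,  0.   , -0.   , -0.   ],
       [ 0.   ,  0.   ,  0.   ,  1.   ]])}
```

View pics/scene0.png

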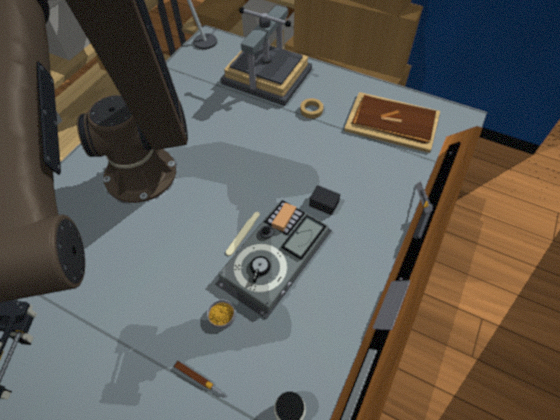

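View pics/side0.png

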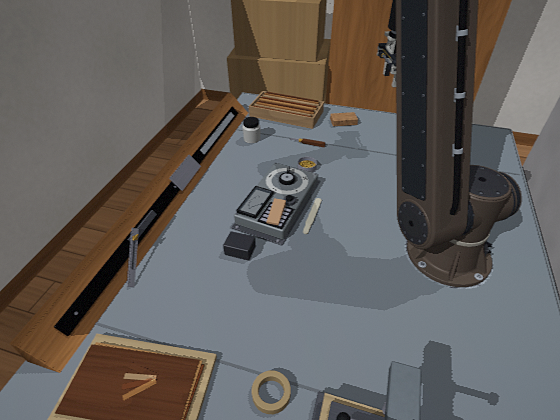

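View pics/wrist0.png

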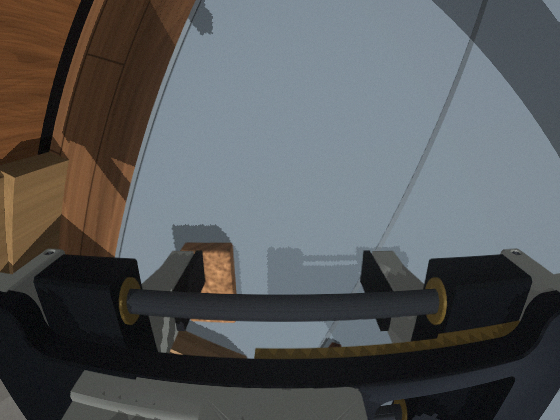

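```bash
python3 - <<'E'
import cv2,pickle
f=pickle.load(open("scene0.pkl","rb"))["pixels"][:,:,::-1]
cv2.imwrite("pics/sc1.png",cv2.resize(f[180:320,200:350],None,fx=4,fy=4,interpolation=cv2.INTER_CUBIC))
f=pickle.load(open("side0.pkl","rb"))["pixels"][:,:,::-1]
cv2.imwrite("pics/si1.png",cv2.resize(f[140:270,215:345],None,fx=4.5,fy=4.5,interpolation=cv2.INTER_CUBIC))
E
```

```text
(no output)
```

View pics/sc1.png

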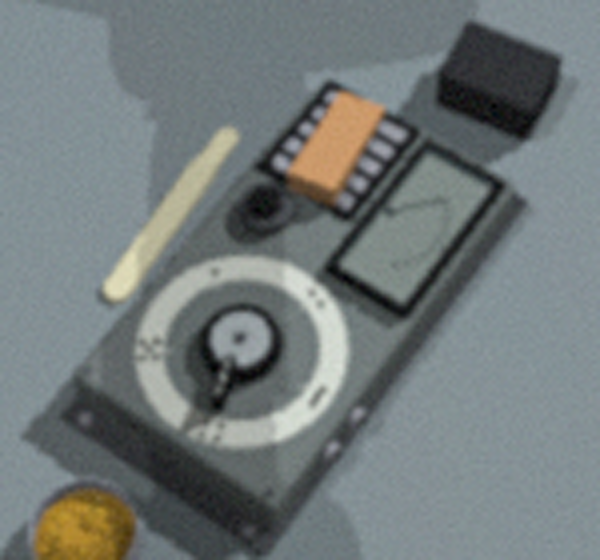

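View pics/si1.png

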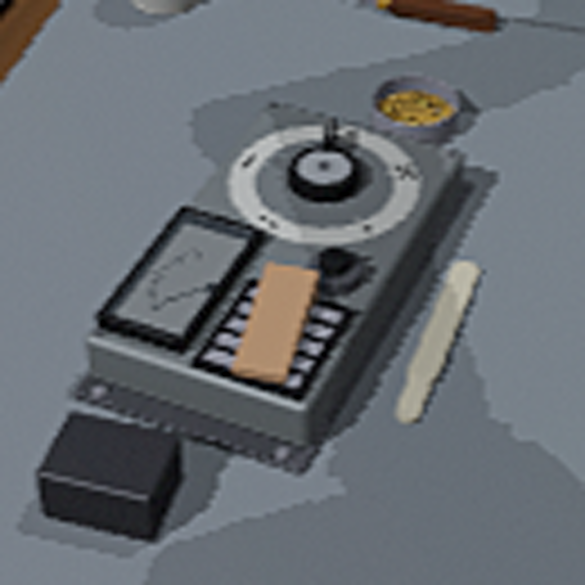

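```bash
cat >h.py <<'E'
import numpy as np,pickle
def ray(f,u,v,z):
    d=np.array([(u-f["cx"])/f["fx"],(v-f["cy"])/f["fy"],1.]);T=f["cam_to_world"];d=T[:3,:3]@d;o=T[:3,3]
    return o+d*(z-o[2])/d[2]
E
python3 - <<'E'
from h import *
for n,s,ox,oy,P in(("scene0",4,200,180,dict(cap=(240,338,.063),tabend=(216,402,.074),key=(264,202,.069),m1=(215,272,.048),m2=(318,296,.048),m3=(318,397,.048),m4=(212,432,.048),m5=(151,347,.048),cR=(262,552,.048),cRf=(78,385,.048),cRb=(270,525,.048),cLb=(522,195,.048),cLf=(330,85,.048))),
 ("side0",4.5,215,140,dict(cap=(323,167,.063),tabend=(332,122,.074),key=(337,262,.069),m1=(368,230,.048),m2=(269,221,.048),m3=(249,160,.048),m4=(348,133,.048),m5=(406,172,.048),cLb=(92,342,.048),cLf=(308,410,.048)))):
    f=pickle.load(open(n+".pkl","rb"))
    for k,(u,v,z) in P.items():
        U=(u+.5)/s-.5+ox;V=(v+.5)/s-.5+oy
        print(n,k,np.round(ray(f,U,V,z)*1000,1), "d",round(float((f["cam_to_world"]@np.r_[np.array([(U-f["cx"])/f["fx"],(V-f["cy"])/f["fy"],1])*f["z_map"][int(round(V)),int(round(U))],1])[2]),4))
E
```

```text
scene0 cap [ 529.7 -138.8   63. ] d 0.0698
scene0 tabend [ 541.4 -191.1   74. ] d 0.0649
scene0 key [495.  -40.4  69. ] d 0.0681
scene0 m1 [485.  -95.4  48. ] d 0.0498
scene0 m2 [557.8 -79.4  48. ] d 0.0485
scene0 m3 [ 592.9 -147.1   48. ] d 0.0531
scene0 m4 [ 542.3 -201.3   48. ] d 0.0488
scene0 m5 [ 474.8 -166.    48. ] d 0.0515
scene0 cR [ 610.6 -258.1   48. ] d 0.0067
scene0 cRf [ 445.6 -212.7   48. ] d 0.0374
scene0 cRb [ 606.6 -240.1   48. ] d 0.0168
scene0 cLb [650.5  60.1  48. ] d -0.0001
scene0 cLf [483.4  83.8  48. ] d 0.0515
side0 cap [ 532.3 -138.4   63. ] d 0.0656
side0 tabend [ 537.2 -180.2   74. ] d 0.0786
side0 key [491.6 -30.9  69. ] d 0.0706
side0 m1 [485.4 -94.5  48. ] d 0.0512
side0 m2 [558.1 -83.7  48. ] d 0.0501
side0 m3 [ 594.4 -149.    48. ] d 0.0508
side0 m4 [ 530.4 -203.6   48. ] d 0.048
side0 m5 [ 475.  -168.7   48. ] d 0.0502
side0 cLb [636.1  73.2  48. ] d 0.0448
side0 cLf [476.6  92.7  48. ] d 0.0436
```

Four-dot start: the tab stands at −80° (four dots), meter yaw ≈ −8°, dial axis ≈ (530.7, −138.7), key ≈ (495, −36). I need a counter-clockwise push of 72°.

```bash
cat >>h.py <<'E'
from scipy.spatial.transform import Rotation as Ro
def plan(p,rpy,tp,tyaw,step=38,ang=7,maxrows=40):
    """tp in mm, tyaw deg; tool pointing down. prints rows"""
    R=Ro.from_euler('xyz',rpy);p=np.array(p)*1000;tp=np.array(tp,float)
    Rt=Ro.from_euler('xyz',[-np.pi/2,0,np.radians(tyaw)])
    n=int(max(np.ceil(np.linalg.norm(tp-p)/step),np.ceil(np.degrees((R.inv()*Rt).magnitude())/ang),1))
    out=[]
    for i in range(min(n,maxrows)):
        k=n-i
        rv=(R.inv()*Rt).as_rotvec()/k; dp=R.inv().apply((tp-p)/k)
        dp=np.round(dp,1);rv=np.round(np.degrees(rv),1)
        out.append((dp.tolist(),rv.tolist()));p=p+R.apply(dp);R=R*Ro.from_rotvec(np.radians(rv))
    for o in out: print('{"dp":%s,"rotation":%s}'%o)
    return out
def P(tp,tyaw,**k):
    from station import arm
    s=arm.get_state();print("t",s["t"],np.round(s["eef_pos"]*1000,1),np.round(np.degrees(s["ee_rot"]),1),"F",np.round(s["force"],1),"w",s["width"])
    plan(s["eef_pos"],s["ee_rot"],tp,tyaw,**k)
E
python3 - <<'E'
from h import *
P((503,-186,150),100,step=36)
f=pickle.load(open("scene0.pkl","rb"))
for u,v,z in((290,180,.074),(330,200,.074),(388,100,.06),(292,180,.058),(330,200,.058)):
  print(ray(f,(u+.5)/4-.5+200,(v+.5)/4-.5+180,z)[:2]*1000)
E
```

```text
t 0.15 [ 258.2 -623.3  225.9] [-89.9   0.   22.5] F [-0.1  0.4  1.3] w 0.08773833061932532
{"dp":[26.2, 5.1, 20.7],"rotation":[-0.0, -5.2, 0.0]}
{"dp":[28.0, 5.1, 18.2],"rotation":[-0.0, -5.2, 0.0]}
{"dp":[29.5, 5.1, 15.6],"rotation":[-0.0, -5.2, 0.0]}
{"dp":[30.8, 5.1, 12.9],"rotation":[-0.0, -5.2, 0.0]}
{"dp":[31.9, 5.1, 10.0],"rotation":[-0.0, -5.2, 0.0]}
{"dp":[32.6, 5.1, 7.1],"rotation":[-0.0, -5.1, 0.0]}
{"dp":[33.2, 5.1, 4.1],"rotation":[-0.0, -5.2, 0.0]}
{"dp":[33.4, 5.1, 1.1],"rotation":[-0.0, -5.1, 0.0]}
{"dp":[33.4, 5.1, -1.8],"rotation":[-0.0, -5.2, 0.0]}
{"dp":[33.0, 5.0, -4.9],"rotation":[-0.0, -5.1, 0.0]}
{"dp":[32.5, 5.1, -7.8],"rotation":[-0.0, -5.2, 0.0]}
{"dp":[31.7, 5.0, -10.7],"rotation":[-0.0, -5.1, 0.0]}
{"dp":[30.6, 5.1, -13.4],"rotation":[-0.0, -5.2, 0.0]}
{"dp":[29.2, 5.0, -16.2],"rotation":[-0.0, -5.1, 0.0]}
{"dp":[27.7, 5.1, -18.7],"rotation":[-0.0, -5.2, 0.1]}
[504.32779537 -18.63105583]
[536.9946751 -20.5183997]
[531.59211157  83.5136964 ]
[500.53850276  -9.22355096]
[532.44889564 -11.79248945]
```

Emit:
move_arm(
  deltas=[
    {"dp": [26, 5, 21], "rotation": [0, -5.2, 0]},
    {"dp": [28, 5, 18], "rotation": [0, -5.2, 0]},
    {"dp": [29.5, 5, 15.5], "rotation": [0, -5.2, 0]},
    {"dp": [31, 5, 13], "rotation": [0, -5.2, 0]},
    {"dp": [32, 5, 10], "rotation": [0, -5.2, 0]},
  ],
  jaw=255,
  squeeze=10,
)

```text
t: 0.57
eef_pos: [0.3378, -0.4769, 0.1973]
ee_rot: [-1.567, 0.001, 0.854]
force: [0.3, -0.5, 0.8]
width: 0.0602
```

Emit:
move_arm(
  deltas=[
    {"dp": [32.5, 5, 7], "rotation": [0, -5.2, 0]},
    {"dp": [33, 5, 4], "rotation": [0, -5.2, 0]},
    {"dp": [33.5, 5, 1], "rotation": [0, -5.2, 0]},
    {"dp": [33.5, 5, -2], "rotation": [0, -5.2, 0]},
    {"dp": [33, 5, -5], "rotation": [0, -5.2, 0]},
  ],
)

```text
t: 0.98
eef_pos: [0.4189, -0.322, 0.1705]
ee_rot: [-1.566, -0.002, 1.33]
force: [0.8, -0.4, -0.9]
width: 0.0263
```

```bash
python3 - <<'E'
from h import *
P((503,-186,150),100,step=36)
E
```

```text
t 0.9833 [ 418.9 -322.   170.5] [-89.7  -0.1  76.2] F [ 0.8 -0.4 -0.9] w 0.026277926736062943
{"dp":[30.4, 4.1, -9.9],"rotation":[-0.1, -4.8, 0.0]}
{"dp":[29.5, 4.1, -12.4],"rotation":[-0.0, -4.7, 0.0]}
{"dp":[28.4, 4.1, -14.7],"rotation":[-0.0, -4.8, 0.1]}
{"dp":[27.1, 4.1, -17.1],"rotation":[-0.1, -4.7, 0.0]}
{"dp":[25.5, 4.1, -19.2],"rotation":[-0.0, -4.8, 0.1]}
```

Emit:
move_arm(
  deltas=[
    {"dp": [30.5, 4, -10], "rotation": [0, -4.8, 0]},
    {"dp": [29.5, 4, -12.5], "rotation": [0, -4.8, 0]},
    {"dp": [28.5, 4, -14.5], "rotation": [0, -4.8, 0]},
    {"dp": [27, 4, -17], "rotation": [0, -4.8, 0]},
    {"dp": [25.5, 4, -19], "rotation": [0, -4.8, 0]},
  ],
)

```text
t: 1.4
eef_pos: [0.5031, -0.1766, 0.1495]
ee_rot: [-1.567, -0.004, 1.772]
force: [1.8, -1.0, -0.1]
width: 0.0003
```

Emit:
move_arm(
  deltas=[
    {"dp": [0, 0, 0], "rotation": [0, 0, 0]},
    {"dp": [0, 0, 0], "rotation": [0, 0, 0]},
    {"dp": [0, 0, 0], "rotation": [0, 0, 0]},
  ],
)

```text
t: 1.65
eef_pos: [0.5055, -0.1711, 0.1481]
ee_rot: [-1.566, -0.005, 1.783]
force: [-0.3, -0.2, 0.4]
width: 0.0004
```

```bash
python3 - <<'E'
from h import *
from station import arm
import cv2
P((503,-186,80),100,step=36)
for n in("scene","side","wrist"):
    f=arm.grab_frame(n);pickle.dump(f,open(f"{n}1.pkl","wb"));cv2.imwrite(f"pics/{n}1.png",f["pixels"][:,:,::-1])
a=cv2.resize(pickle.load(open("scene1.pkl","rb"))["pixels"][180:330,190:350,::-1],None,fx=4,fy=4,interpolation=2)
cv2.imwrite("pics/sc2.png",a)
E
```

```text
t 1.65 [ 505.5 -171.1  148.1] [-89.7  -0.3 102.2] F [-0.3 -0.2  0.4] w 0.0004435262530194083
{"dp":[-7.2, 34.0, 2.6],"rotation":[-0.1, 1.1, 0.1]}
{"dp":[-7.1, 34.1, 2.6],"rotation":[-0.2, 1.1, 0.2]}
```

View pics/wrist1.png

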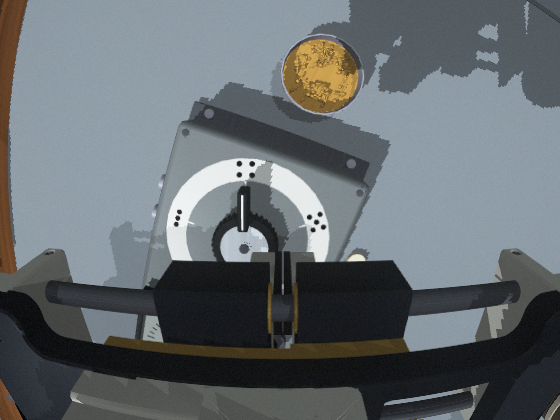

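View pics/sc2.png

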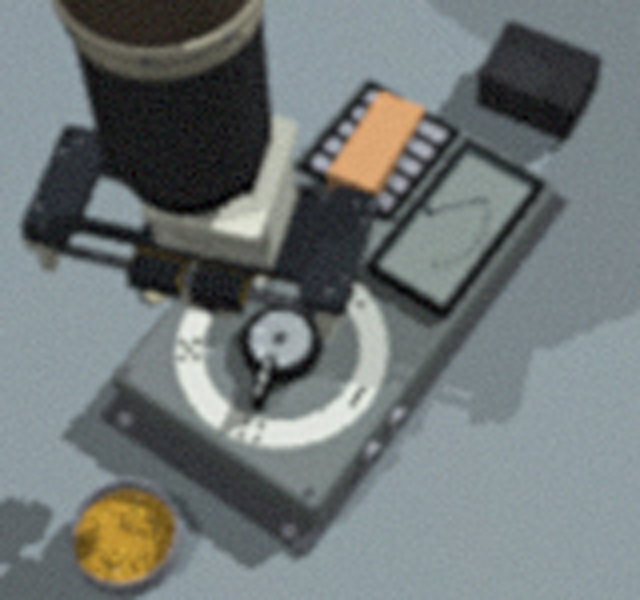

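```bash
cat >>h.py <<'E'
def wray(f,pos,rpy,u,v,z):
    x=np.array([u-f["cx"],v-f["cy"]]);r=np.linalg.norm(x);th=r/f["fx"]
    d=np.r_[x/r*np.sin(th),np.cos(th)]
    T=np.eye(4);T[:3,:3]=Ro.from_euler('xyz',rpy).as_matrix();T[:3,3]=pos;T=T@f["mount"]
    d=T[:3,:3]@d;o=T[:3,3];return o+d*(z-o[2])/d[2]
E
python3 - <<'E'
from h import *
f=pickle.load(open("wrist1.pkl","rb"))
pos=np.array([.5055,-.1711,.1481]);rpy=[-1.566,-.005,1.783]
for k,(u,v,z) in dict(cap=(243,249,.065),tabend=(244,190,.074),tabin=(243,230,.074),m4=(246,169,.048),m5=(316,221,.048),m3=(178,217,.048)).items(): print(k,np.round(wray(f,pos,rpy,u,v,z)*1000,1))
import cv2
cv2.imwrite("pics/w1c.png",cv2.resize(f["pixels"][150:300,150:350,::-1],None,fx=4,fy=4,interpolation=2))
E
```

```text
cap [ 530.9 -138.1   65. ]
tabend [ 538.1 -189.6   74. ]
tabin [ 533.3 -158.2   74. ]
m4 [ 541.3 -200.1   48. ]
m5 [ 475.4 -168.7   48. ]
m3 [ 592.5 -147.1   48. ]
```

View pics/w1c.png

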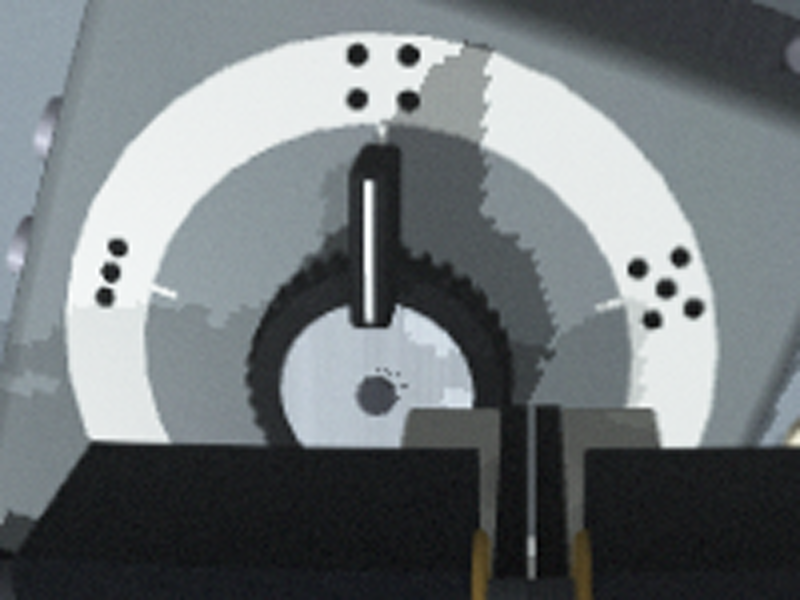

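Emit:
move_arm(
  deltas=[
    {"dp": [-7.5, 30, 2], "rotation": [0, 1, 0]},
    {"dp": [-7, 30, 2], "rotation": [0, 1, 0]},
    {"dp": [0, 5, 0], "rotation": [0, 0, 0]},
    {"dp": [0, 0, 0], "rotation": [0, 0, 0]},
  ],
)

```text
t: 2.13
eef_pos: [0.5042, -0.191, 0.0845]
ee_rot: [-1.572, -0.003, 1.739]
force: [-0.5, -0.1, -0.0]
width: 0.0007
```

```bash
python3 - <<'E'
from h import *
P((504,-186,57),100,step=8)
E
```

```text
t 2.1333 [ 504.2 -191.    84.5] [-90.1  -0.2  99.6] F [-0.5 -0.1 -0. ] w 0.0006743884976030182
{"dp":[1.2, 6.9, -0.1],"rotation":[0.0, -0.1, 0.0]}
{"dp":[1.2, 6.9, -0.2],"rotation":[0.0, -0.1, 0.1]}
{"dp":[1.2, 6.9, -0.1],"rotation":[0.0, -0.1, 0.0]}
{"dp":[1.3, 6.8, -0.2],"rotation":[0.1, -0.1, 0.1]}
```

Emit:
move_arm(
  deltas=[
    {"dp": [1.2, 8, 0], "rotation": [0, 0, 0]},
    {"dp": [1.2, 8, 0], "rotation": [0, 0, 0]},
    {"dp": [1.2, 7, 0], "rotation": [0, 0, 0]},
    {"dp": [1, 1, 0], "rotation": [0, 0, 0]},
    {"dp": [0, 0, 0], "rotation": [0, 0, 0]},
  ],
)

```text
t: 2.55
eef_pos: [0.5049, -0.1869, 0.0621]
ee_rot: [-1.576, -0.002, 1.738]
force: [-0.7, -0.4, 0.5]
width: 0.0009
```

```bash
python3 - <<'E'
from h import *
from station import arm
import cv2
P((504,-186,57),100,step=8)
f=arm.grab_frame("wrist")
cv2.imwrite("pics/w2c.png",cv2.resize(f["pixels"][120:300,150:350,::-1],None,fx=3,fy=3,interpolation=2))
E
```

```text
t 2.55 [ 504.9 -186.9   62.1] [-90.3  -0.1  99.6] F [-0.7 -0.4  0.5] w 0.0008979100385605108
{"dp":[1.0, 5.1, 0.8],"rotation":[0.3, -0.4, 0.1]}
```

View pics/w2c.png

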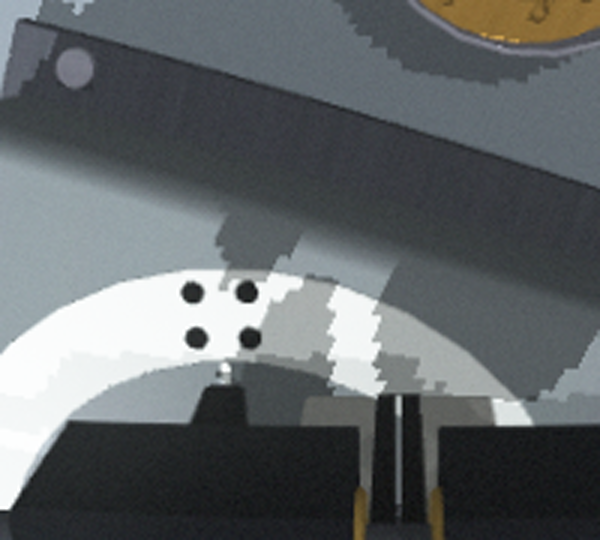

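Emit:
move_arm(
  deltas=[
    {"dp": [1, 1.5, -2.5], "rotation": [0, 0, 0]},
    {"dp": [0, 0.5, -2.5], "rotation": [0, 0, 0]},
    {"dp": [0, 0, -2], "rotation": [0, 0, 0]},
    {"dp": [0, 0, 0], "rotation": [0, 0, 0]},
  ],
)

```text
t: 2.93
eef_pos: [0.5137, -0.1841, 0.0617]
ee_rot: [-1.579, -0.001, 1.74]
force: [0.1, -0.5, -0.4]
width: 0.0002
```

```bash
cat >>h.py <<'E'
D=np.array([530.8,-138.4])
def rel():
    from station import arm
    s=arm.get_state();p=s["eef_pos"][:2]*1000-D;y=s["ee_rot"][2]
    x=np.array([np.cos(y),np.sin(y)]);z=np.array([-x[1],x[0]])
    print("t %.2f z %.1f yaw %.1f r %.1f t %.1f"%(s["t"],s["eef_pos"][2]*1000,np.degrees(y),-p@x,-p@z),"F",np.round(s["force"],1),np.round(s["moment"],2),"front face ang", np.degrees(y)-180, "q",np.round(s["q"],2))
E
python3 -c "
from h import *
rel()"
```

```text
t 2.93 z 61.7 yaw 99.7 r 42.2 t -24.5 F [ 0.1 -0.5 -0.4] [0.01 0.1  0.02] front face ang -80.31698523176667 q [ 0.01  0.31 -0.48 -0.   -0.77  0.16]
```

Emit:
move_arm(
  deltas=[
    {"dp": [-1.5, 0.5, -3], "rotation": [0, -4, 0]},
    {"dp": [-1.5, 0.5, -3], "rotation": [0, -4, 0]},
    {"dp": [-1.5, 0.5, -3], "rotation": [0, -4, 0]},
    {"dp": [-1.5, 0.5, -3], "rotation": [0, -4, 0]},
  ],
)

```text
t: 3.27
eef_pos: [0.5252, -0.1872, 0.0604]
ee_rot: [-1.575, 0.0, 2.028]
force: [-2.5, -2.4, 2.7]
width: 0.0004
```

```bash
python3 - <<'E'
from h import *
rel()
from station import arm
import cv2
f=arm.grab_frame("scene")
cv2.imwrite("pics/s3.png",cv2.resize(f["pixels"][200:310,200:330,::-1],None,fx=5,fy=5,interpolation=2))
E
```

```text
t 3.27 z 60.4 yaw 116.2 r 41.3 t -26.6 F [-2.5 -2.4  2.7] [-0.69  1.13 -0.01] front face ang -63.79538258759659 q [ 0.01  0.33 -0.46 -0.   -0.78  0.45]
```

View pics/s3.png

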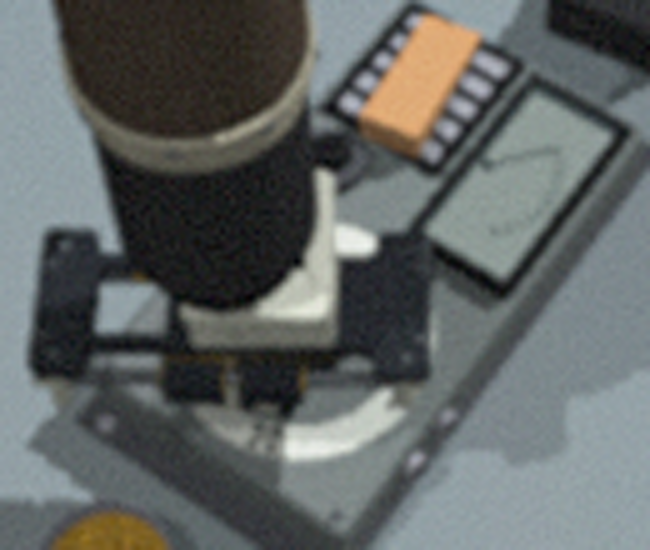

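Emit:
move_arm(
  deltas=[
    {"dp": [-1.8, 0.3, -3.5], "rotation": [0, -4, 0]},
    {"dp": [-1.8, 0, -3.5], "rotation": [0, -4, 0]},
    {"dp": [-1.8, 0, -3.3], "rotation": [0, -4, 0]},
    {"dp": [-1.8, 0, -3.3], "rotation": [0, -4, 0]},
    {"dp": [-1.8, 0, -3.3], "rotation": [0, -4, 0]},
  ],
)

```text
t: 3.73
eef_pos: [0.542, -0.1863, 0.0602]
ee_rot: [-1.571, -0.001, 2.386]
force: [-1.8, -1.2, 0.4]
width: 0.0005
```

```bash
python3 - <<'E'
from h import *
rel()
from station import arm
import cv2
f=arm.grab_frame("wrist")
cv2.imwrite("pics/w3.png",f["pixels"][:,:,::-1])
E
```

```text
t 3.73 z 60.2 yaw 136.7 r 41.0 t -27.2 F [-1.8 -1.2  0.4] [-0.53  0.67 -0.06] front face ang -43.283871489609425 q [ 0.01  0.36 -0.42 -0.   -0.8   0.81]
```

View pics/w3.png

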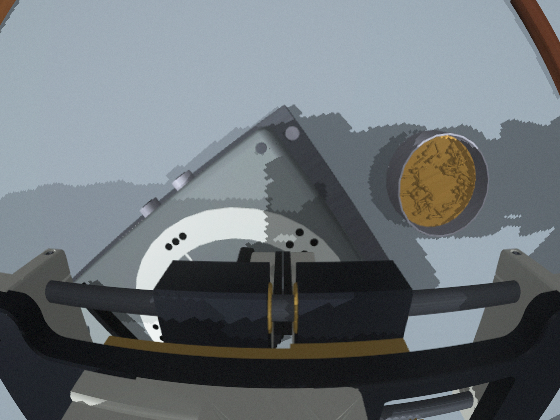

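Emit:
move_arm(
  deltas=[
    {"dp": [-2, 0, -3.5], "rotation": [0, -4, 0]},
    {"dp": [-2, 0, -3.3], "rotation": [0, -4, 0]},
    {"dp": [-2, 0, -3.3], "rotation": [0, -4, 0]},
  ],
)

```text
t: 4.03
eef_pos: [0.5528, -0.1821, 0.06]
ee_rot: [-1.571, -0.002, 2.597]
force: [-0.8, -0.4, 0.2]
width: 0.0006
```

```bash
python3 - <<'E'
from h import *
rel()
from station import arm
import cv2
f=arm.grab_frame("wrist")
cv2.imwrite("pics/w4.png",cv2.resize(f["pixels"][170:300,100:350,::-1],None,fx=3,fy=3,interpolation=2))
E
```

```text
t 4.03 z 60.0 yaw 148.8 r 41.5 t -26.0 F [-0.8 -0.4  0.2] [-0.16  0.48  0.04] front face ang -31.1859302667753 q [ 0.02  0.37 -0.4  -0.   -0.81  1.01]
```

View pics/w4.png

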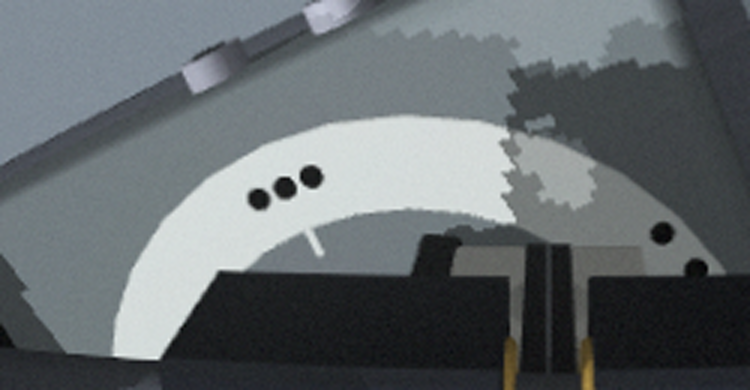

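Emit:
move_arm(
  deltas=[
    {"dp": [-1.6, 0, -3], "rotation": [0, -4, 0]},
    {"dp": [-1.6, 0, -3], "rotation": [0, -4, 0]},
    {"dp": [0, 0, 0], "rotation": [0, 0, 0]},
  ],
)

```text
t: 4.33
eef_pos: [0.5599, -0.1779, 0.0601]
ee_rot: [-1.572, -0.0, 2.736]
force: [-0.3, 0.3, 0.2]
width: 0.0008
```

```bash
python3 - <<'E'
from h import *
rel()
from station import arm
import cv2
f=arm.grab_frame("wrist")
cv2.imwrite("pics/w5.png",cv2.resize(f["pixels"][170:300,100:350,::-1],None,fx=3,fy=3,interpolation=2))
E
```

```text
t 4.33 z 60.1 yaw 156.8 r 42.3 t -24.8 F [-0.3  0.3  0.2] [-0.12  0.07  0.02] front face ang -23.214130759018673 q [ 0.02  0.38 -0.39 -0.   -0.81  1.14]
```

View pics/w5.png

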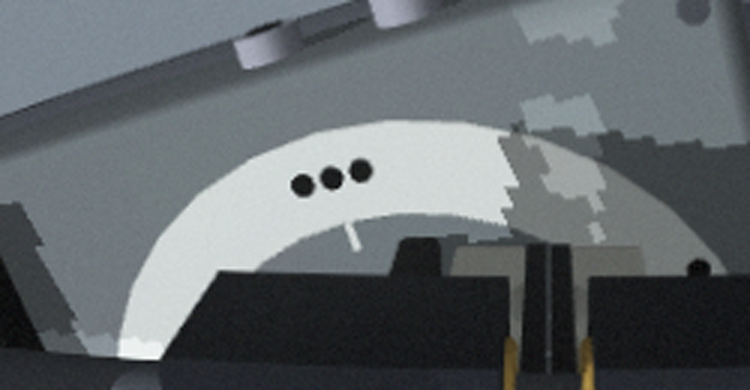

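Emit:
move_arm(
  deltas=[
    {"dp": [0, 0, 3], "rotation": [0, 0, 0]},
    {"dp": [0, 0, 3], "rotation": [0, 0, 0]},
    {"dp": [0, -8, 0], "rotation": [0, 0, 0]},
    {"dp": [0, -14, 0], "rotation": [0, 0, 0]},
    {"dp": [0, -14, 0], "rotation": [0, 0, 0]},
  ],
)

```text
t: 4.8
eef_pos: [0.5539, -0.1844, 0.0949]
ee_rot: [-1.57, -0.007, 2.718]
force: [-0.3, -0.3, -0.3]
width: 0.0003
```

```bash
python3 - <<'E'
from h import *
rel()
from station import arm
import cv2
f=arm.grab_frame("wrist")
cv2.imwrite("pics/w6.png",cv2.resize(f["pixels"][150:300,100:350,::-1],None,fx=3,fy=3,interpolation=2))
E
```

```text
t 4.80 z 94.9 yaw 155.7 r 39.9 t -32.4 F [-0.3 -0.3 -0.3] [-0.11  0.07  0.02] front face ang -24.27460190721277 q [ 0.01  0.33 -0.36 -0.   -0.89  1.14]
```

View pics/w6.png

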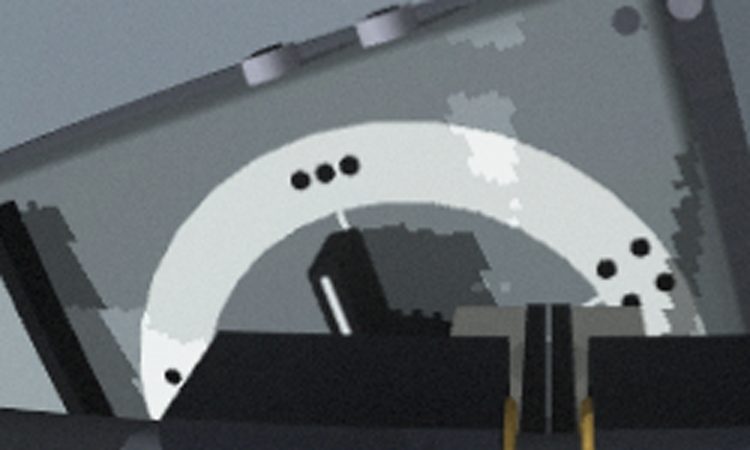

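```bash
python3 - <<'E'
from h import *
P((494.5,-37.5,105),82,step=30)
E
```

```text
t 4.85 [ 555.6 -184.7   98.1] [-9.000e+01 -1.000e-01  1.558e+02] F [1.4 0.  3.9] w 0.000581275609119245
{"dp":[10.6, -0.6, -9.9],"rotation":[-0.0, 6.7, 0.0]}
{"dp":[11.6, -0.6, -8.6],"rotation":[-0.0, 6.7, 0.0]}
{"dp":[12.6, -0.6, -7.2],"rotation":[-0.0, 6.7, 0.0]}
{"dp":[13.3, -0.6, -5.7],"rotation":[-0.0, 6.7, 0.0]}
{"dp":[13.9, -0.6, -4.1],"rotation":[-0.0, 6.7, 0.0]}
{"dp":[14.3, -0.6, -2.4],"rotation":[-0.0, 6.7, 0.0]}
{"dp":[14.5, -0.6, -0.8],"rotation":[-0.0, 6.7, 0.0]}
{"dp":[14.5, -0.6, 0.9],"rotation":[-0.0, 6.7, 0.0]}
{"dp":[14.2, -0.6, 2.6],"rotation":[-0.0, 6.7, 0.0]}
{"dp":[13.8, -0.6, 4.3],"rotation":[-0.1, 6.7, 0.0]}
{"dp":[13.3, -0.6, 5.8],"rotation":[-0.0, 6.8, 0.1]}
```

Emit:
move_arm(
  deltas=[
    {"dp": [10.5, -3, -10], "rotation": [0, 6.7, 0]},
    {"dp": [11.5, -3, -8.5], "rotation": [0, 6.7, 0]},
    {"dp": [12.5, -3, -7], "rotation": [0, 6.7, 0]},
    {"dp": [13.5, 0, -5.5], "rotation": [0, 6.7, 0]},
    {"dp": [14, 0, -4], "rotation": [0, 6.7, 0]},
  ],
)

```text
t: 5.27
eef_pos: [0.5292, -0.119, 0.112]
ee_rot: [-1.576, 0.002, 2.102]
force: [0.3, -0.1, 0.3]
width: 0.0007
```

Emit:
move_arm(
  deltas=[
    {"dp": [14.3, 0, -2.5], "rotation": [0, 6.7, 0]},
    {"dp": [14.5, 0, -1], "rotation": [0, 6.7, 0]},
    {"dp": [14.5, 0, 1], "rotation": [0, 6.7, 0]},
    {"dp": [14, 0, 2.5], "rotation": [0, 6.7, 0]},
  ],
)

```text
t: 5.6
eef_pos: [0.5088, -0.0629, 0.1146]
ee_rot: [-1.58, -0.001, 1.602]
force: [-0.1, 0.9, -0.2]
width: 0.0002
```

```bash
python3 - <<'E'
from h import *
P((494.5,-37.5,100),82,step=30)
E
```

```text
t 5.6 [508.8 -62.9 114.6] [-90.5  -0.1  91.8] F [-0.1  0.9 -0.2] w 0.00019724611684666016
{"dp":[12.9, 7.3, 6.8],"rotation":[0.3, 4.9, 0.1]}
{"dp":[12.3, 7.3, 7.9],"rotation":[0.2, 4.9, 0.0]}
```

Emit:
move_arm(
  deltas=[
    {"dp": [10, 6, 6], "rotation": [0.2, 4, 0]},
    {"dp": [8, 6, 6], "rotation": [0.2, 2, 0]},
    {"dp": [1, 0, 1], "rotation": [0, 0, 0]},
    {"dp": [0, 0, 0], "rotation": [0, 0, 0]},
  ],
)

```text
t: 5.93
eef_pos: [0.4955, -0.0414, 0.1052]
ee_rot: [-1.577, -0.004, 1.482]
force: [-0.3, -0.8, 0.6]
width: 0.0004
```

```bash
python3 - <<'E'
from h import *
P((494.5,-37.5,75),82,step=8)
from station import arm
import cv2
for n,(a,b,c,d) in dict(scene=(190,310,200,340),side=(140,270,215,345)).items():
    f=arm.grab_frame(n)
    cv2.imwrite(f"pics/{n}7.png",cv2.resize(f["pixels"][a:b,c:d,::-1],None,fx=4.5,fy=4.5,interpolation=2))
E
```

```text
t 5.9333 [495.5 -41.4 105.2] [-90.4  -0.2  84.9] F [-0.3 -0.8  0.6] w 0.00044240606747545806
{"dp":[0.9, 7.5, 0.4],"rotation":[0.1, 0.7, 0.1]}
{"dp":[0.9, 7.6, 0.4],"rotation":[0.1, 0.7, 0.0]}
{"dp":[0.9, 7.5, 0.4],"rotation":[0.1, 0.7, 0.1]}
{"dp":[1.0, 7.6, 0.3],"rotation":[0.1, 0.8, 0.0]}
```

View pics/side7.png

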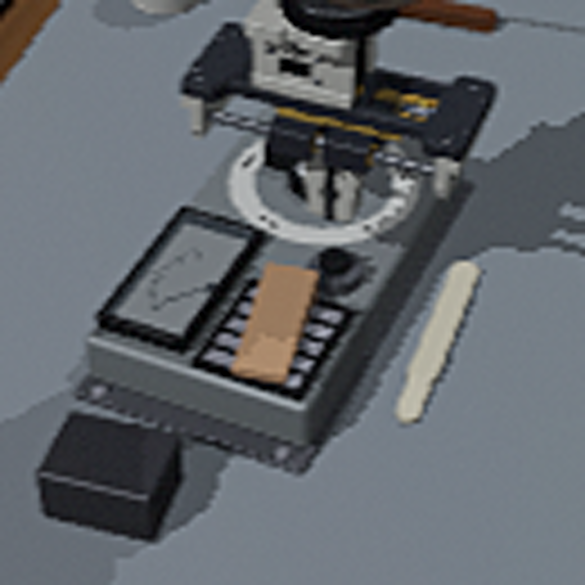

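View pics/scene7.png

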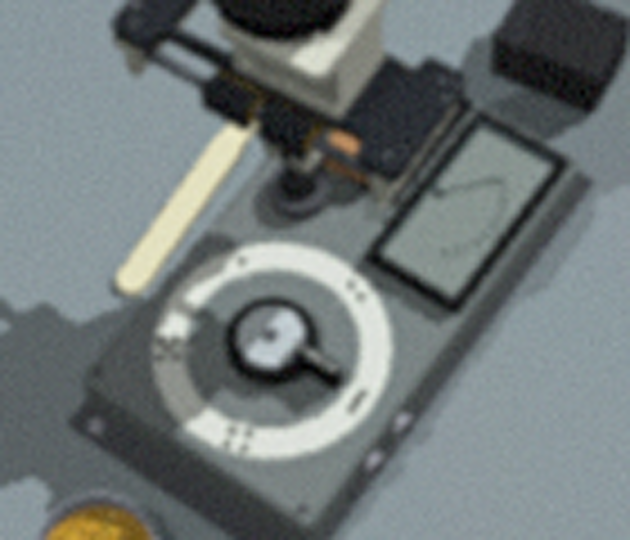

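Emit:
move_arm(
  deltas=[
    {"dp": [1, 8, 0.4], "rotation": [0.1, 0.7, 0]},
    {"dp": [1, 8, 0.4], "rotation": [0.1, 0.7, 0]},
    {"dp": [1, 7, 0.4], "rotation": [0.1, 0.7, 0]},
    {"dp": [0.5, 4, 0.3], "rotation": [0, 0.5, 0]},
    {"dp": [0, 0, 0], "rotation": [0, 0, 0]},
  ],
)

```text
t: 6.45
eef_pos: [0.4958, -0.0393, 0.0758]
ee_rot: [-1.572, -0.004, 1.43]
force: [-0.1, 0.0, -0.4]
width: 0.0007
```

```bash
python3 - <<'E'
from h import *
P((494.5,-37.5,72),82,step=8)
from station import arm
import cv2
for n,(a,b,c,d) in dict(scene=(190,310,200,340),side=(140,270,215,345)).items():
    f=arm.grab_frame(n)
    cv2.imwrite(f"pics/{n}8.png",cv2.resize(f["pixels"][a:b,c:d,::-1],None,fx=4.5,fy=4.5,interpolation=2))
E
```

```text
t 6.45 [495.8 -39.3  75.8] [-90.1  -0.2  82. ] F [-0.1  0.  -0.4] w 0.0006832790084519555
{"dp":[1.6, 3.8, 1.6],"rotation":[0.1, -0.0, 0.2]}
```

View pics/side8.png

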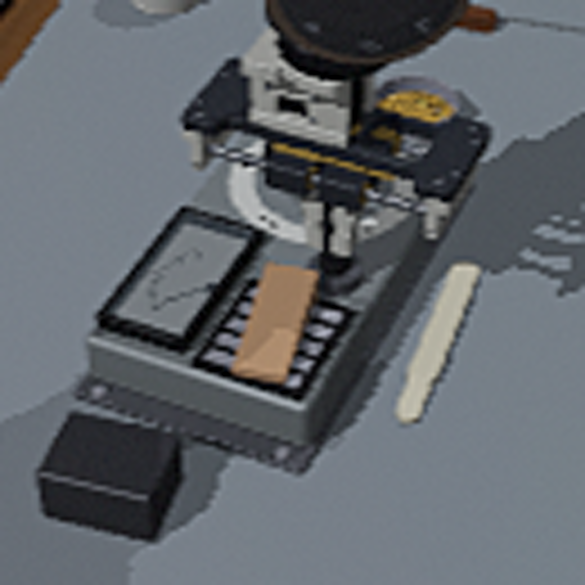

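View pics/scene8.png

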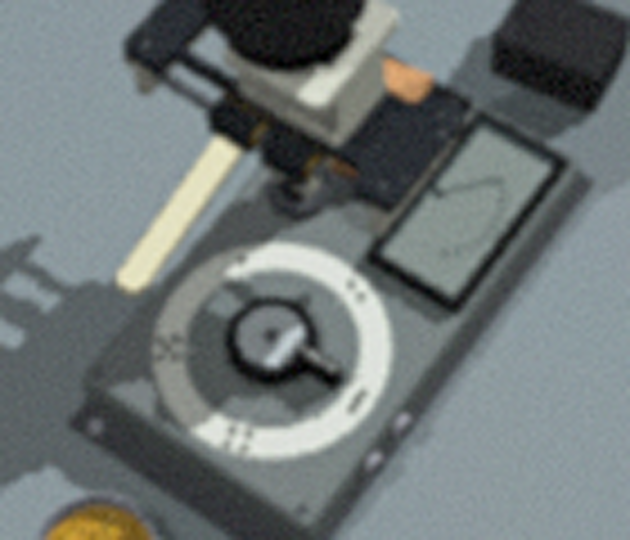

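Emit:
move_arm(
  deltas=[
    {"dp": [0.5, 3, 0.5], "rotation": [0, 0, 0]},
    {"dp": [0.5, 3, 0.5], "rotation": [0, 0, 0]},
    {"dp": [0, 2, 0], "rotation": [0, 0, 0]},
    {"dp": [0, 1, 0], "rotation": [0, 0, 0]},
  ],
)

```text
t: 6.88
eef_pos: [0.4961, -0.0379, 0.0676]
ee_rot: [-1.575, -0.004, 1.432]
force: [-1.7, -0.3, 2.5]
width: 0.0008
```

Emit:
move_arm(
  deltas=[
    {"dp": [0, 1.5, 0], "rotation": [0, 0, 0]},
    {"dp": [0, 1.5, 0], "rotation": [0, 0, 0]},
    {"dp": [0, 1.5, 0], "rotation": [0, 0, 0]},
    {"dp": [0, 1, 0], "rotation": [0, 0, 0]},
  ],
)

```text
t: 7.22
eef_pos: [0.4962, -0.038, 0.0642]
ee_rot: [-1.575, -0.004, 1.434]
force: [-8.8, 3.5, 20.8]
width: 0.0003
```

Emit:
move_arm(
  deltas=[
    {"dp": [0, 0.5, 0], "rotation": [0, 0, 0]},
    {"dp": [0, 0.5, 0], "rotation": [0, 0, 0]},
  ],
)

```text
t: 7.38
eef_pos: [0.4961, -0.0379, 0.0643]
ee_rot: [-1.576, -0.004, 1.434]
force: [-2.6, -0.3, 4.9]
width: 0.0003
```

```bash
python3 - <<'E'
from h import *
P((494.5,-37.5,72),82,step=8)
from station import arm
import cv2
for n,(a,b,c,d) in dict(scene=(190,310,200,340),side=(140,270,215,345)).items():
    f=arm.grab_frame(n)
    cv2.imwrite(f"pics/{n}9.png",cv2.resize(f["pixels"][a:b,c:d,::-1],None,fx=4.5,fy=4.5,interpolation=2))
P((494.5,-37.5,72),82,step=8)
E
```

```text
t 7.3833 [496.1 -37.9  64.3] [-90.3  -0.2  82.2] F [-2.6 -0.3  4.9] w 0.00026652176350465905
{"dp":[0.2, -7.7, 1.6],"rotation":[0.3, 0.2, 0.2]}
t 7.4833 [496.1 -37.9  64.3] [-90.3  -0.2  82.2] F [-3.2  0.4  8.1] w 0.00043450295842962117
{"dp":[0.2, -7.7, 1.6],"rotation":[0.3, 0.2, 0.2]}
```

View pics/scene9.png

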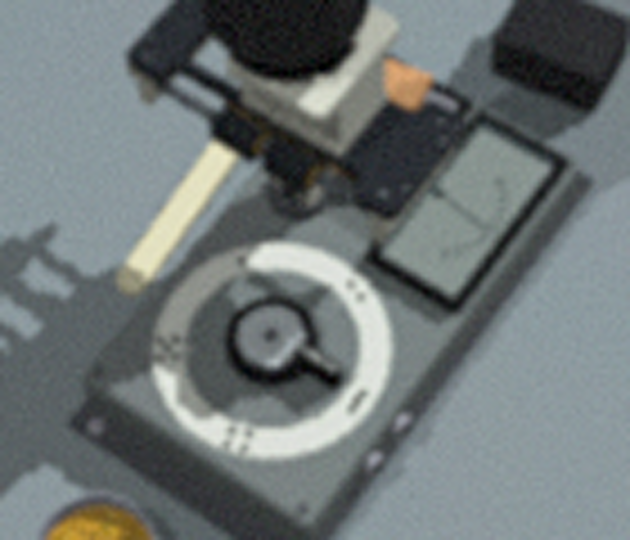

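View pics/side9.png

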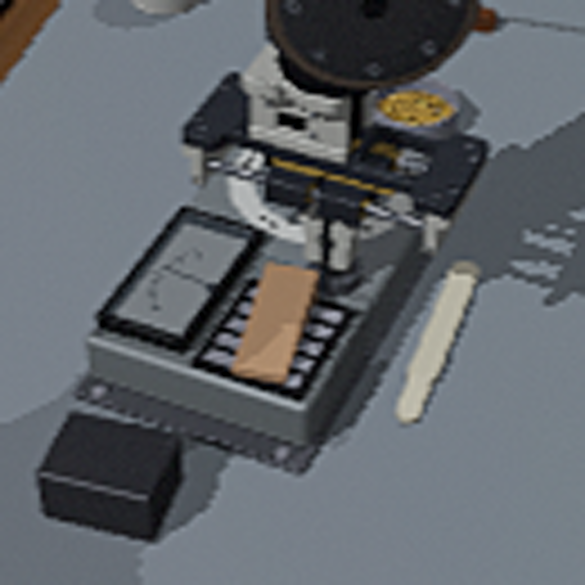

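Emit:
move_arm(
  deltas=[
    {"dp": [0, 1.2, 0], "rotation": [0, 0, 0]},
    {"dp": [0, 1.2, 0], "rotation": [0, 0, 0]},
    {"dp": [0, 1.2, 0], "rotation": [0, 0, 0]},
    {"dp": [0, 1.2, 0], "rotation": [0, 0, 0]},
  ],
)

```text
t: 7.82
eef_pos: [0.4962, -0.038, 0.0642]
ee_rot: [-1.578, -0.004, 1.436]
force: [-6.5, 0.6, 17.8]
width: 0.0005
```

```bash
python3 - <<'E'
from h import *
rel()
from station import arm
import cv2
f=arm.grab_frame("scene")
cv2.imwrite(f"pics/n10.png",cv2.resize(f["pixels"][200:280,255:340,::-1],None,fx=7,fy=7,interpolation=2))
E
```

```text
t 7.82 z 64.2 yaw 82.3 r -94.9 t -47.8 F [-6.5  0.6 17.8] [0.61 2.55 0.02] front face ang -97.70546990357526 q [ 0.32  0.24 -0.59 -0.   -0.74 -0.45]
```

View pics/n10.png

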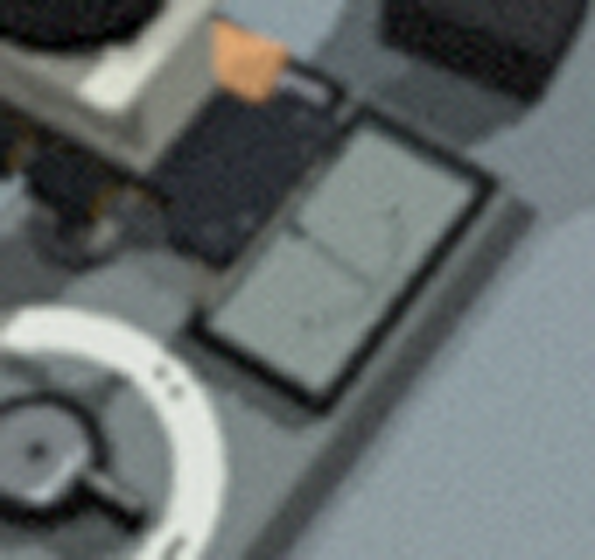

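Emit:
move_arm(
  deltas=[
    {"dp": [0, -3, 0], "rotation": [0, 0, 0]},
    {"dp": [0, -8, 0], "rotation": [0, 0, 0]},
    {"dp": [0, -20, 0], "rotation": [0, 0, 0]},
    {"dp": [0, -30, 0], "rotation": [0, 0, 0]},
    {"dp": [-30, -30, 0], "rotation": [0, 0, 0]},
  ],
)

```text
t: 8.28
eef_pos: [0.4889, -0.0661, 0.1535]
ee_rot: [-1.569, -0.001, 1.438]
force: [2.2, -0.7, 1.0]
width: 0.0005
```

Emit:
move_arm(
  deltas=[
    {"dp": [-40, 0, 0], "rotation": [0, 0, 0]},
    {"dp": [-40, 0, 0], "rotation": [0, 0, 0]},
    {"dp": [-40, 0, 0], "rotation": [0, 0, 0]},
    {"dp": [-20, 0, 0], "rotation": [0, 0, 0]},
    {"dp": [0, 0, 0], "rotation": [0, 0, 0]},
  ],
)

```text
t: 8.7
eef_pos: [0.4749, -0.2116, 0.1639]
ee_rot: [-1.586, -0.003, 1.444]
force: [0.4, -0.2, -0.3]
width: 0.0007
```

```bash
python3 - <<'E'
from h import *
rel()
from station import arm
import cv2
for n,(a,b,c,d) in dict(scene=(190,310,200,340),side=(140,270,215,345)).items():
    f=arm.grab_frame(n);pickle.dump(f,open(n+"f.pkl","wb"))
    cv2.imwrite(f"pics/{n}11.png",cv2.resize(f["pixels"][a:b,c:d,::-1],None,fx=4.5,fy=4.5,interpolation=2))
    # heights round the key
    v,u=np.mgrid[0:420,0:560];zz=f["z_map"]
    X=np.stack([(u-f["cx"])/f["fx"]*zz,(v-f["cy"])/f["fy"]*zz,zz,np.ones_like(zz)],-1)@f["cam_to_world"].T
    X=X[...,:3]*1000
    r=np.hypot(X[...,0]-494.7,X[...,1]+36.4);ok=zz>0
    for lo,hi in((0,5),(5,9),(9,12),(13,15),(15,18),(18,20),(22,26)):
        m=ok&(r>=lo)&(r<hi);print(n,lo,hi,m.sum(),np.round(np.percentile(X[m][:,2],[10,50,90]),1) if m.sum() else "")
E
```

```text
t 8.70 z 163.9 yaw 82.8 r 79.7 t -46.2 F [ 0.4 -0.2 -0.3] [ 0.02  0.16 -0.02] front face ang -97.24333593220254 q [-0.04  0.15 -0.43 -0.   -0.98 -0.08]
scene 0 5 30 [ 67.7 586.1 588.4]
scene 5 9 63 [ 69.6 585.2 589.2]
scene 9 12 82 [ 63.5 583.3 589.8]
scene 13 15 63 [ 60.4 581.6 590. ]
scene 15 18 122 [ 57.9 579.  590. ]
scene 18 20 96 [ 51.3 577.9 590.6]
scene 22 26 234 [ 48.4 574.6 590.6]
side 0 5 7 [ 68.9  69.9 587.6]
side 5 9 20 [ 68.8  71.1 589.2]
side 9 12 25 [ 61.3  67.7 589.2]
side 13 15 15 [ 60.8  71.4 590.7]
side 15 18 27 [ 58.6  61.5 591. ]
side 18 20 23 [ 52.6  58.5 591.1]
side 22 26 35 [ 48.1  55.6 591.2]
```

View pics/scene11.png

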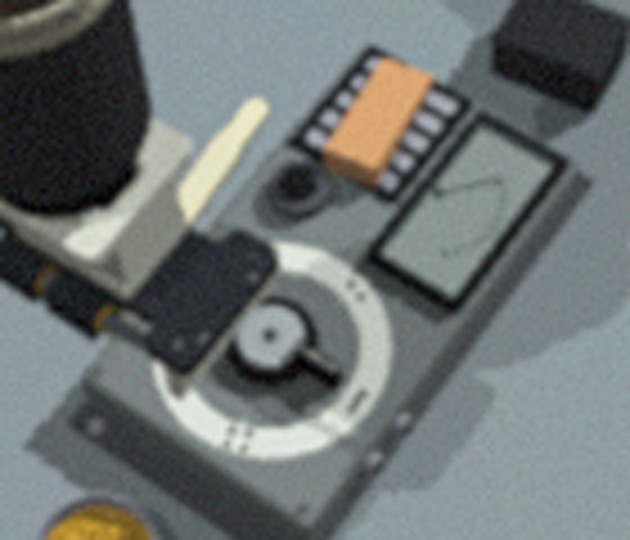

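View pics/side11.png

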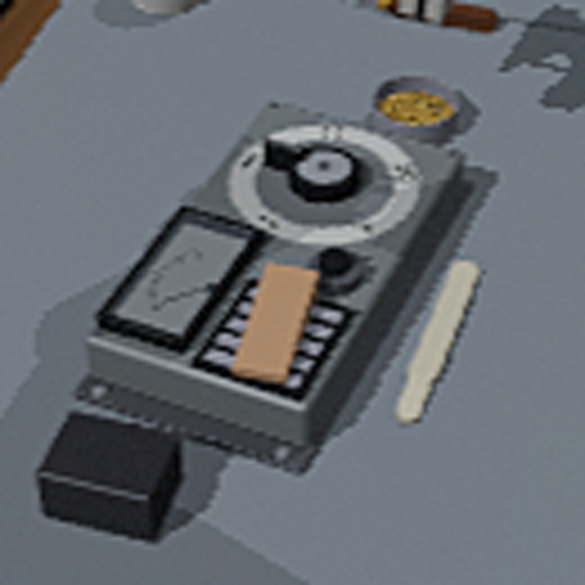

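```bash
python3 -c "
from station import arm
arm.job_done();print(arm.get_state()['t'])"
```

```text
the job is handed in; nothing more can be done
the job is handed in; nothing more can be done
```

I turned the dial from four dots to three dots with the shut fingertips, pressed the read key to its stop, let it come up, and handed the job in at about 9 s of the 61 s allowed. No verdict is reported, so these checks are from the camera images and force readings:

- **Dial:** I pushed the tab counter-clockwise until the spring took over, at about 3.5 N horizontally. The last pictures show it standing at the three-dot mark.
- **Read key:** the fingertips stopped solidly at z = 64.2 mm, against 64 mm expected at full travel, with about 18 N in the last press. The bush is only about 61 mm high, so it was the key that stopped them. The needle swung only to about mid-scale. After release it went back and the depth map put the key top at about 69 mm, its "up" height.
- **Wedge and loose things:** the wedge, granite weight, burnisher and tin look unmoved in the final pictures. I did not check the tape or the knife closely, but the arm never came near them. The robot ended clear of everything, at z of about 164 mm.

No check failed or disagreed. The key travel of about 4.8 mm is inferred from the tip height and was not read from the joint directly.

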